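Seat the spacing comb in the fin jig and run the row up to its stop

ROBOT

A 6-joint arm with a two-finger parallel gripper is mounted at the origin on the work surface; the furniture and walls round the work are solid. World frame = base frame: x ahead of the robot, y to its left, z up, the work surface at z = 0. Lengths are in mm, angles in rad, forces in N, time in s.
With the tool pointing down it reaches from about 300 to 775 mm from the base axis. Payload 14.6 kg.
Tool frame: the origin (TCP) lies on the centre line of the jaws, within the pads' length; the fingertips stand 8 mm ahead of it and the grasp point (between the pads) lies 11 mm behind it; z points along the fingers, y is the direction in which the jaws open and shut (so a half turn about z gives the same grasp; the last joint's range is limited). The gripper opens to 94 mm and grips with 3 to 60 N. Pads are 16 mm wide; open, the fingers measure 119 mm over their backs; the gripper's body (75 mm by 177 mm) begins 78 mm behind the grasp point.
Start: joints at [1.171, 0.3, 1.521, -0, 1.321, -0.067], TCP at [179.677, 519.813, 213.446] pointing down, gripper open.
Joint ranges: [-3.03, 3.03], [-0.79, 2.21], [0.23, 2.52], [-1.04, 4.18], [0, 3.07], [-2.55, 2.55]. Speed limits (rad/s): [2.22, 2.22, 2.57, 3.14, 3.14, 3.14].

INTERFACE

Orientations are given as [roll, pitch, yaw] about the fixed x, y, z axes, in that order (R = Rz(yaw) Ry(pitch) Rx(roll)).
In Python, from cell import read_state, cams, manip gives the robot as it stands.
- The arm moves only by the shell command python3 -m handwheel 'ROWS' [OPENING] [FORCE]. ROWS is JSON, a list of rows, each a list of 4 numbers: the shift along the tool's x, y, z in m, then the turn about the tool's z in degrees. In form: [[dx, dy, dz, turn], ...]. A call has 1 to 5 rows; each row is the pose to reach, as a shift and turn from the pose measured when the call began, along the tool's axes at that moment; what a row does not reach only later rows make up. A row lasts 1/8 s, in which the tool goes at most 62.5 mm and 10.7 degrees, less where a joint would pass 70% of its speed; a pose out of reach is approached as far as the arm can. A call with a gripper value outside its range is refused whole. OPENING is the closure, from 0 (fully open) to 1 (shut), set as the call begins (- or left out, the last holds). The fingers move at their own pace and stop on an object; FORCE is the grip in N (left out, the last holds). Time passes only in rows, so rows that repeat a pose let the fingers close. It gives the time, the measured TCP pose, the force and the opening at its end, in the units of the state.
- read_state(): the state, without advancing time (a new reading comes with each control period).
- cams.camera(name): name is "side" or "top"; returns the picture (420x560x3 uint8, red, green, blue); there is no depth.
- cams.get_calibration(name): a dict with "vertical_fov" (degrees; the focal length in pixels is half the picture's height over the tangent of half this angle, whatever the lens; pixels are square), "cx", "cy" (the principal point, pixels), "dist_coeffs" ([k1, k2, p1, p2, k3] as OpenCV has them; the pictures are not rectified), "R" (3x3) and "t" (3): a world point X has camera coordinates R X + t. Camera axes: x right, y down, z forward; pixel columns grow to the right and rows downward; lengths in mm; the calibration is good to about 2 mm. A picture is of the moment at which its call begins. get_calibration takes no time and is no camera call.
- manip.sign_off(): hands the job in, once; it reports no verdict.
The state is a dict: "clock": time; "joints": joint angles; "qd": joint speeds; "effort": joint torques, N m; "eef_pos": TCP position; "eef_rot": TCP orientation; "wrist_force": force on the tool from outside, world axes, zero at the start; "moment": the same for the moment, N m; "finger_gap": finger opening in mm.
Only numpy, scipy, OpenCV 4.12 (cv2) and the standard library are available. Lean on these libraries where they do the work, as an engineer would, in place of code of your own. Each camera call takes 0.05 s, during which the arm holds its last target. There are 200 camera calls.

TASK

Pick up the spacing comb and lower it, teeth down, onto the row of fins in the sliding jig, feeling gently for the place where all five teeth drop into the five gaps, until its bar sits fully home on the fin tops. Then use the seated comb to slide the row along its rails until it is up against the tall end stop, and let go of it there. Never force the comb against the jig or drop it in, touch the jig with nothing but the comb, and leave the jar, the magnet and the plate where they are.

Things in the scene. Friction and masses are not known exactly. Their poses are not given: they have to be found in the camera images.
- comb: Loose spacing comb, 0.2 to 0.3 kg, standing on its teeth. Origin at the centre of the plane of the tooth tips, z up, y along the row. Five aluminium teeth at y = -28, -14, 0, 14, 28 mm, each 6.5 mm thick (y), 24 wide (x), 18 long, tip edges rounded 2 mm. Above them an aluminium bar 24 x 84 mm, z 18 to 30 mm. Symmetric: either way round fits.
- comb_grip (a point): Centre of the top of the comb's dark steel grip block, 68 mm above the tooth tips. The block is 20 mm (comb x) by 30 mm (comb y) and stands 38 mm tall on the middle of the bar.
- jig: Sliding jig fixed to the bench: dark bed plate 90 (x) x 190 (y) x 5 mm, origin under its centre, z up. Between two rails runs a carriage, 52 (x) x 96 (y) mm: four upright fins 6 mm thick between two end blocks 16 mm thick leave five gaps 8 mm wide, pitch 14 mm along y, open at both x ends. Fin and block tops at z = 34 mm, gap floors at z = 14 mm.
- jig_row (a point): Fixed to the jig at x 0, y -8, z 34 mm, level with the fin tops. The carriage's place is NOT reported: at the start its middle gap lies within 14 mm either way of this point along y. It slides along y with about 8 N friction and stays where left; its sprung bed sinks about 1 mm per 4 N, 2.5 mm at most. One pitch off, an end tooth stands on an end block and nothing drops in.
- jig_home (a point): Point fixed to the jig at x 0, y +27, z 16 mm in its frame (its axes): where the comb's origin lies when the comb is fully home in the row and the row is against the stop. A comb standing on top of the fins has its origin 18 mm above this height.
- jig_stop (a point): Middle of the upper edge of the tall stop's face, at y +75, z 34 mm in the jig's frame (stop 60 mm wide, 15 mm thick). The row ends here; at the other (-y) end it is held by a low strip, top at z = 16 mm.
- paste_jar: Bystander: jar, 60 mm across, 68 mm tall, origin under its centre.
- weld_magnet: Bystander: flat red triangular welding magnet, 77 x 110 x 24 mm, origin under its centre.
- plate_blank: Bystander: steel plate 60 x 88 x 14 mm, origin under its centre.
There are look-alikes about, which are no part of the job. Of the things shaped like the comb, the aluminium one is meant.

How it is judged (in metres and radians):
On the way, in this order (a step that is already met when the one before it is completed fails the run):
1. the comb is fully home in the fin row while the row is still clear of the stop (all teeth in their gaps, bar on the fin tops) (z of comb in the frame of jig_home between -0.004 and 0.0025 m and x of comb in the frame of jig_home between -0.009 and 0.009 m and angle between the y axis of comb and the y axis of jig_home, either way round below 0.07 rad and angle between comb's own z axis and vertical below 0.07 rad and y of comb in the frame of jig_home below -0.012 m), for 0.2 s.
2. the row has been slid up to the stop with the comb still home (z of comb in the frame of jig_home between -0.004 and 0.0025 m and x of comb in the frame of jig_home between -0.009 and 0.009 m and angle between the y axis of comb and the y axis of jig_home, either way round below 0.07 rad and angle between comb's own z axis and vertical below 0.07 rad and y of comb in the frame of jig_home between -0.0025 and 0.004 m), for 0.2 s.
At the end, for the whole second after the job is handed in: The comb sits at rest, released, fully home in the fin row (origin within 2.5 mm of the home height, 9 mm across, upright and in line within 0.07 rad) and the row is against the stop (comb no more than 2.5 mm short of its home point along the jig) (all of step 2 and linear speed of comb below 0.01 m/s); the robot touches nothing.
It fails at once if the comb presses on the jig with more than 35 N (contact force between comb and jig above 35 N).
It fails at once if the gripper or the arm touches the jig or its fin row (contact force between any of the fingers, the arm and jig above 1 N).
It fails at once if the jar, the magnet or the plate is displaced by more than 15 mm (distance of any of paste_jar, weld_magnet, plate_blank from where it was at the start of the episode above 0.015 m).
It also fails if it takes over 72 s, if anything falls off the work surface, if the arm or the gripper's body presses on something with over 40 N, if the wrist force passes 120 N, or if a joint passes its speed limit or range.

## Working session

There is one attempt and no reset: what is moved stays moved. The work goes in short steps, Python scripts to look and compute and a shell command to move; the robot and the scene stay as the last step left them, time stands still between calls to the robot, and variables do not carry over. Pictures are saved under pics/ and viewed, about 8 in all and at most 12, crops included, and the job is handed in when it is done.

```bash
ls; mkdir -p pics
python3 - <<'E'
from cell import read_state, cams
import cv2,json
for n in("top","side"):
    im=cams.camera(n); cv2.imwrite(f"pics/{n}0.png",im[:,:,::-1])
    c=cams.get_calibration(n); print(n,c)
print(read_state())
E
```

```text
pics
top {'vertical_fov': 52.22137336504568, 'cx': 278.5551340557121, 'cy': 211.63120250478622, 'dist_coeffs': array([-0.08218546,  0.        ,  0.        ,  0.        ,  0.        ]), 'R': array([[-0.00691801, -0.99996257,  0.0051969 ],
       [-0.99309679,  0.00626177, -0.1171305 ],
       [ 0.11709357, -0.00597133, -0.99310293]]), 't': array([ 95.62258096, 499.12096049, 963.81833936])}
side {'vertical_fov': 54.693738611495355, 'cx': 276.7135382061794, 'cy': 209.2435397125705, 'dist_coeffs': array([-0.07254483,  0.        ,  0.        ,  0.        ,  0.        ]), 'R': array([[ 0.94602439, -0.32330362, -0.02264124],
       [-0.16129592, -0.40907381, -0.89813264],
       [ 0.28110759,  0.85330732, -0.43914136]]), 't': array([-463.02390285,  185.63085633,  866.05193294])}
{'clock': 0.1, 'joints': array([ 1.17138862e+00,  3.00383685e-01,  1.52151526e+00, -5.14764625e-06,
        1.32072669e+00, -6.66011989e-02]), 'qd': array([ 9.99825642e-04, -2.94613907e-03, -1.61443860e-03,  1.14079587e-03,
        9.83130573e-06, -1.61787984e-03]), 'effort': array([-1.23467387e-03, -5.32647300e+01, -3.53277791e+01,  7.08534429e-02,
        2.34547199e-02, -5.37393225e-05]), 'eef_pos': array([179.59703346, 519.60420107, 212.96212507]), 'eef_rot': array([-3.14056163e+00, -6.37718230e-05,  2.80878739e+00]), 'wrist_force': array([ 0.74542845, -0.17388409, -0.06965904]), 'moment': array([-0.04154313, -0.00037755,  0.02742038]), 'finger_gap': 93.6166101630592}
```

View pics/top0.png

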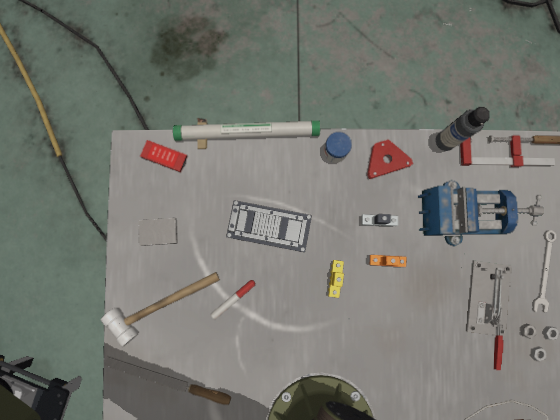

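View pics/side0.png

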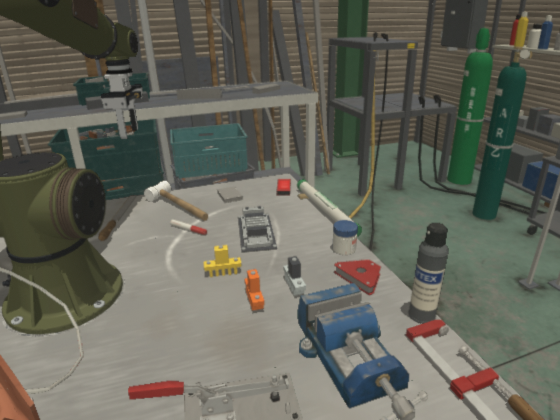

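The picture shows three comb-shaped things in the top view: aluminium with a dark grip at (379,219), yellow at (337,279) and orange at (387,261). The aluminium one fits the description. The jig is at (269,225), the jar at (336,145), the magnet at (390,159) and the plate at (157,231). I'll confirm the comb in one enlarged crop.

```bash
cat > h.py <<'E'
import numpy as np, cv2
from cell import read_state, cams
def K(c):
    f=210/np.tan(np.radians(c["vertical_fov"]/2)); return np.array([[f,0,c["cx"]],[0,f,c["cy"]],[0,0,1]])
def onplane(n,uv,z):
    c=cams.get_calibration(n); p=cv2.undistortPoints(np.float64(uv).reshape(-1,1,2),K(c),c["dist_coeffs"]).reshape(-1,2)
    d=np.c_[p,np.ones(len(p))]@c["R"]; o=-c["R"].T@c["t"]
    return o+d*((z-o[2])/d[:,2])[:,None]
def proj(n,X):
    c=cams.get_calibration(n); return cv2.projectPoints(np.float64(X).reshape(-1,1,3),cv2.Rodrigues(c["R"])[0],c["t"],K(c),c["dist_coeffs"])[0].reshape(-1,2)
E
python3 - <<'E'
import cv2,numpy as np
t=cv2.imread("pics/top0.png");s=cv2.imread("pics/side0.png")
z=lambda a,k,w,h:cv2.resize(a,(w,h),interpolation=cv2.INTER_CUBIC)
a=z(t[190:260,220:320],4,400,280); b=z(t[200:240,350:407],5,400,280)
c=z(s[200:255,230:309],5,400,280); d=z(s[250:300,268:339],5,400,280)
cv2.imwrite("pics/c1.png",np.vstack([np.hstack([a,b]),np.hstack([c,d])]))
E
```

```text
(no output)
```

View pics/c1.png

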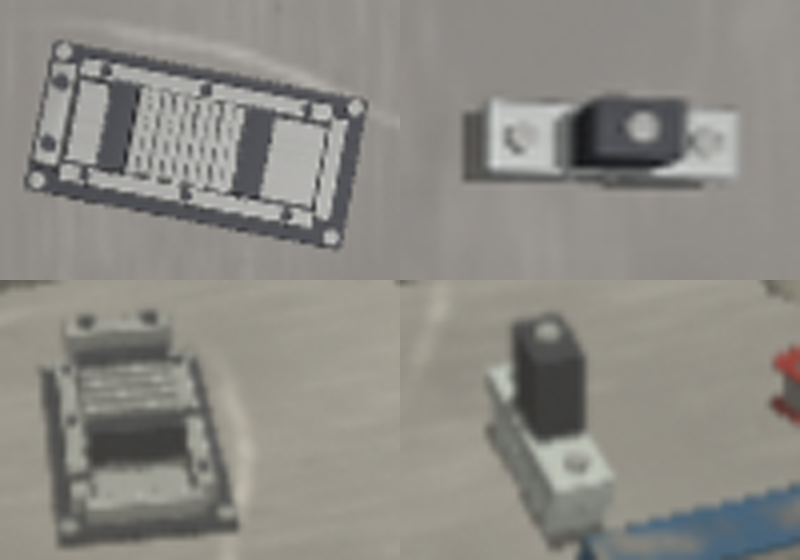

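The crop confirms it: aluminium bar with a dark steel grip. On the jig, the tall stop is at the left (world +y), and the end blocks are the dark bands either side of the pale fins. Next I'll measure poses.

Run:
```python
from h import *
im=cv2.imread("pics/top0.png"); g=im.max(2)
def big(m,roi):
    x0,y0,x1,y1=roi; w=np.zeros_like(m); w[y0:y1,x0:x1]=m[y0:y1,x0:x1]
    cs=cv2.findContours(w,0,2)[0]; return max(cs,key=cv2.contourArea)
print(proj("top",[[0,0,0]]))
def rect(c,z):
    P=onplane("top",c.reshape(-1,2).astype(float),z); r=cv2.minAreaRect(P[:,:2].astype(np.float32)); 
    b=cv2.boxPoints(r); e=[b[1]-b[0],b[2]-b[1]]; e=max(e,key=np.linalg.norm); e=e*np.sign(e[1])
    return np.round(r[0],1),np.round(r[1],1),round(np.degrees(np.arctan2(-e[0],e[1])),2)
dark=(g<95).astype(np.uint8)*255
dark_c=cv2.morphologyEx(dark,cv2.MORPH_CLOSE,np.ones((3,3)))
print("jig z5",rect(big(dark_c,(220,190,320,260)),5))
white=(g>175).astype(np.uint8)*255; white=cv2.morphologyEx(white|((g<95)*255).astype(np.uint8),cv2.MORPH_CLOSE,np.ones((3,3)))
print("bar z30",rect(big((g>185).astype(np.uint8)*255|dark,(355,205,402,230)),30))
print(im[205:230:3,355:402:4].max(2))
```

```text
[[320.09242853 428.44332058]]
jig z5 (array([469.2, 116. ]), array([189.6,  90.6]), np.float32(-11.09))
bar z30 (array([ 478.5, -154.9]), array([51.8, 28. ]), np.float32(-0.45))
[[145 142 142 141 142 142 142 142 143 143 144 151]
 [144 141 141 142 142 142 142 143 143 146 145 148]
 [143 143 142 141 142 142 142 145 144 147 145 147]
 [141 142 173 143 124 135  86  92  94 140 145 146]
 [139  87 200 178 182  33  87 156  90 175 193 146]
 [138  88 199 180 179  34  86  92  85 110 161 147]
 [141  91 202 194 179  33  36  37  66 193 193 146]
 [143 145 145 147 144 140  92  88  89  93 136 148]
 [144 150 149 152 150 149 149 146 145 147 146 147]]
```

Run:
```python
from h import *
im=cv2.imread("pics/top0.png"); g=im.max(2)
m=np.zeros_like(g); r=(slice(207,232),slice(362,402)); m[r]=(g[r]>158)*255
ys,xs=np.nonzero(m); P=onplane("top",np.c_[xs,ys].astype(float),30)[:,:2]
R=cv2.minAreaRect(P.astype(np.float32)); print("bar z30",R)
u,s,v=np.linalg.svd(P-P.mean(0)); print("pca yaw",np.degrees(np.arctan2(-v[0][0]*np.sign(v[0][1]),abs(v[0][1]))))
m=np.zeros_like(g); r=(slice(207,232),slice(372,394)); m[r]=((g[r]>70)&(g[r]<105))*255
m=cv2.morphologyEx(m,cv2.MORPH_OPEN,np.ones((2,2))); c=max(cv2.findContours(m,0,2)[0],key=cv2.contourArea)
print("px",cv2.boundingRect(c)); print("grip z68",cv2.minAreaRect(onplane("top",c.reshape(-1,2).astype(float),68)[:,:2].astype(np.float32)))
# carriage profile along jig y at z34
a=np.radians(-11.09); O=np.array([469.2,116.]); ex=np.array([np.cos(a),np.sin(a)]); ey=np.array([-np.sin(a),np.cos(a)])
t=np.arange(-80,81,1.)
prof=0
for x in np.arange(-15,16,2.5):
    W=O+x*ex+t[:,None]*ey; uv=proj("top",np.c_[W,np.full(len(t),34.)]).astype(np.float32)
    prof=prof+cv2.remap(g.astype(np.float32),uv[:,:1],uv[:,1:],cv2.INTER_CUBIC)[:,0]/13
print([(int(a),int(b)) for a,b in zip(t,prof)])
```

```text
bar z30 ((479.0879211425781, -143.26760864257812), (80.50579071044922, 22.476579666137695), 86.16071319580078)
pca yaw -3.3626044869526317
px (379, 215, 12, 9)
grip z68 ((477.3249816894531, -144.22166442871094), (24.896533966064453, 18.171627044677734), 88.05753326416016)
[(-80, 177), (-79, 176), (-78, 178), (-77, 181), (-76, 168), (-75, 132), (-74, 106), (-73, 120), (-72, 158), (-71, 182), (-70, 183), (-69, 179), (-68, 178), (-67, 178), (-66, 178), (-65, 178), (-64, 177), (-63, 177), (-62, 177), (-61, 177), (-60, 177), (-59, 177), (-58, 177), (-57, 177), (-56, 177), (-55, 177), (-54, 176), (-53, 176), (-52, 176), (-51, 176), (-50, 176), (-49, 176), (-48, 176), (-47, 176), (-46, 177), (-45, 178), (-44, 168), (-43, 141), (-42, 110), (-41, 91), (-40, 87), (-39, 88), (-38, 89), (-37, 89), (-36, 88), (-35, 88), (-34, 87), (-33, 87), (-32, 86), (-31, 86), (-30, 86), (-29, 87), (-28, 86), (-27, 88), (-26, 101), (-25, 128), (-24, 159), (-23, 177), (-22, 181), (-21, 177), (-20, 167), (-19, 159), (-18, 163), (-17, 173), (-16, 180), (-15, 180), (-14, 170), (-13, 148), (-12, 129), (-11, 134), (
[... 271 characters left out ...]
55), (16, 151), (17, 160), (18, 171), (19, 175), (20, 173), (21, 162), (22, 142), (23, 130), (24, 142), (25, 164), (26, 178), (27, 176), (28, 166), (29, 154), (30, 151), (31, 159), (32, 170), (33, 175), (34, 170), (35, 149), (36, 110), (37, 76), (38, 68), (39, 79), (40, 89), (41, 89), (42, 87), (43, 87), (44, 86), (45, 86), (46, 85), (47, 85), (48, 84), (49, 83), (50, 83), (51, 85), (52, 92), (53, 110), (54, 138), (55, 162), (56, 172), (57, 172), (58, 170), (59, 170), (60, 169), (61, 169), (62, 169), (63, 169), (64, 169), (65, 169), (66, 169), (67, 170), (68, 171), (69, 170), (70, 156), (71, 126), (72, 92), (73, 76), (74, 85), (75, 114), (76, 148), (77, 170), (78, 174), (79, 167), (80, 160)]
```

```bash
cat >> h.py <<'E'
from scipy.spatial.transform import Rotation as Ro
def goal(x,y,z,yaw):
    s=read_state(); R=Ro.from_euler("xyz",s["eef_rot"]).as_matrix()
    d=R.T@(np.array([x,y,z])-s["eef_pos"]); t=-(yaw-np.degrees(s["eef_rot"][2])+180)%360-180
    t=-(((yaw-np.degrees(s["eef_rot"][2]))+180)%360-180)
    print("row",np.round(d/1000,4),round(t,2),"pos",np.round(s["eef_pos"],2),"rot",np.round(np.degrees(s["eef_rot"]),2),"F",np.round(s["wrist_force"],1),"M",np.round(s["moment"],2),"gap",round(s["finger_gap"],1),"t",s["clock"])
E
python3 -c "
from h import *
goal(478,-143.5,150,176.4)"
```

```text
row [-0.4987 -0.5292  0.0635] -15.47 pos [179.6  519.6  212.96] rot [-179.94   -0.    160.93] F [ 0.7 -0.2 -0.1] M [-0.04 -0.    0.03] gap 93.6 t 0.1
```

```bash
python3 -m handwheel '[[-0.3,-0.25,0.0,-8],[-0.3,-0.25,0.0,-8],[-0.3,-0.25,0.0,-8],[-0.3,-0.25,0,-8],[-0.3,-0.25,0,-8]]' 0; python3 -c "
from h import *
goal(478,-143.5,150,176.4)"
```

```text
clock: 0.72
eef_pos: [341.7, 250.4, 213.2]
eef_rot: [-3.141, -0.0, 2.949]
wrist_force: [1.2, -0.2, 0.1]
finger_gap: 94.0
row [-0.2093 -0.3604  0.0636] -7.45 pos [341.66 250.39 213.24] rot [-179.95   -0.    168.95] F [ 1.2 -0.2  0.1] M [ 0.06 -0.03  0.02] gap 94.0 t 0.725
```

```bash
python3 -m handwheel '[[-0.21,-0.36,0.063,-7.5],[-0.21,-0.36,0.063,-7.5],[-0.21,-0.36,0.063,-7.5],[-0.21,-0.36,0.063,-7.5],[-0.21,-0.36,0.063,-7.5]]'; python3 -c "
from h import *
goal(478,-143.5,110,176.4)"
```

```text
clock: 1.35
eef_pos: [442.7, -41.0, 166.8]
eef_rot: [-3.141, -0.0, 3.079]
wrist_force: [-0.1, 1.4, 0.6]
finger_gap: 93.9
row [-0.0416 -0.1     0.0569] 0.04 pos [442.67 -41.01 166.8 ] rot [-179.95   -0.    176.44] F [-0.1  1.4  0.6] M [ 0.01 -0.01  0.01] gap 93.9 t 1.35
```

```bash
python3 -m handwheel '[[-0.0416,-0.1,0.025,0],[-0.0416,-0.1,0.04,0],[-0.0416,-0.1,0.057,0],[-0.0416,-0.1,0.057,0],[-0.0416,-0.1,0.057,0]]'
python3 - <<'E'
from h import *
goal(478,-143.5,43,176.4)
t=cams.camera("top")[:,:,::-1];s=cams.camera("side")[:,:,::-1]
z=lambda a:cv2.resize(a,(400,400),interpolation=cv2.INTER_CUBIC)
cv2.imwrite("pics/c2.png",np.hstack([z(t[170:270,330:430]),z(s[210:310,245:345])]))
E
```

```text
clock: 1.98
eef_pos: [478.2, -143.1, 110.6]
eef_rot: [-3.141, 0.001, 3.08]
wrist_force: [-0.2, -0.0, 0.0]
finger_gap: 94.2
row [ 0.0002 -0.0003  0.0676] 0.08 pos [ 478.2  -143.1   110.63] rot [-1.7994e+02  4.0000e-02  1.7648e+02] F [-0.2 -0.   0. ] M [ 0.09 -0.01  0.03] gap 94.2 t 1.975
```

View pics/c2.png

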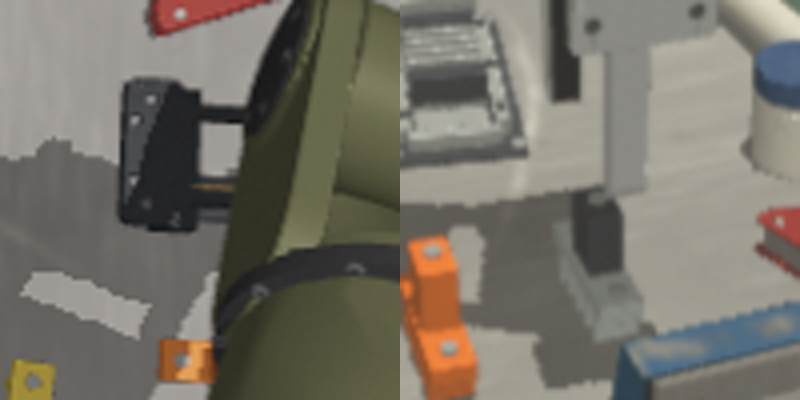

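The side view shows the fingers straddling the grip block at crop (600,230), centred on it. I'll descend and grip.

```bash
python3 -m handwheel '[[0,0,0.04,0],[0,0,0.06,0],[0,0,0.067,0],[0,0,0.067,0],[0,0,0.067,0]]' 0 && python3 -m handwheel '[[0,0,0,0],[0,0,0,0],[0,0,0,0],[0,0,0,0],[0,0,0,0]]' 1 40 && python3 -m handwheel '[[0,0,0,0],[0,0,0,0],[0,0,0,0]]'; python3 -c "
from h import *
goal(478,-143.5,43,176.4)"
```

```text
clock: 2.7
eef_pos: [479.0, -143.3, 44.9]
eef_rot: [-3.14, 0.003, 3.08]
wrist_force: [-0.0, -0.8, 0.5]
finger_gap: 93.9
clock: 3.32
eef_pos: [478.9, -143.3, 44.8]
eef_rot: [-3.14, 0.003, 3.08]
wrist_force: [0.1, 0.3, -0.3]
finger_gap: 47.6
clock: 3.7
eef_pos: [479.0, -143.2, 44.8]
eef_rot: [-3.14, 0.003, 3.08]
wrist_force: [0.9, 2.1, -0.0]
finger_gap: 29.7
row [ 0.001  -0.0003  0.0018] 0.1 pos [ 478.97 -143.21   44.84] rot [-1.7991e+02  1.6000e-01  1.7650e+02] F [ 0.9  2.1 -0. ] M [ 0.3  -0.04  0.04] gap 29.7 t 3.7
```

```bash
python3 -m handwheel '[[0,0,-0.015,0],[0,0,-0.04,0],[0,0,-0.07,0],[0,0,-0.07,0],[0,0,-0.07,0]]'; python3 -c "
from h import *
goal(470.3,121.4,115,168.9)"
```

```text
clock: 4.32
eef_pos: [478.3, -143.0, 114.2]
eef_rot: [-3.14, 0.002, 3.08]
wrist_force: [0.4, 0.8, -3.6]
finger_gap: 29.7
row [ 0.0242  0.2634 -0.0012] 7.6 pos [ 478.34 -142.95  114.17] rot [-1.7992e+02  1.1000e-01  1.7650e+02] F [ 0.4  0.8 -3.6] M [0.06 0.04 0.01] gap 29.7 t 4.325
```

```bash
python3 -m handwheel '[[0.004,0.04,0,2],[0.01,0.1,0,4],[0.016,0.16,0,6],[0.022,0.22,0,7.6],[0.0242,0.25,0,7.6]]'; python3 -m handwheel '[[0,0,0,0],[0,0,0,0]]'; python3 -c "
from h import *
goal(470.3,121.4,95,168.9)"
```

```text
clock: 4.95
eef_pos: [468.4, 110.5, 112.6]
eef_rot: [-3.14, 0.0, 2.95]
wrist_force: [-0.0, -0.6, -2.7]
finger_gap: 29.6
clock: 5.2
eef_pos: [468.0, 109.9, 111.7]
eef_rot: [-3.139, -0.001, 2.95]
wrist_force: [0.7, -0.2, -3.3]
finger_gap: 29.9
row [-0.0001  0.0117  0.0167] 0.1 pos [467.96 109.95 111.74] rot [-1.7986e+02 -8.0000e-02  1.6900e+02] F [ 0.7 -0.2 -3.3] M [-0.05  0.02 -0.02] gap 29.9 t 5.2
```

```bash
python3 -m handwheel '[[0,0.006,0.008,0],[0,0.0117,0.015,0],[0,0.0117,0.02,0],[0,0.0117,0.02,0]]'
python3 - <<'E'
from h import *
goal(470.3,121.4,84,168.9)
t=cams.camera("top")[:,:,::-1];s=cams.camera("side")[:,:,::-1]
cv2.imwrite("pics/t3.png",t);cv2.imwrite("pics/s3.png",s)
z=lambda a:cv2.resize(a,(400,400),interpolation=cv2.INTER_CUBIC)
cv2.imwrite("pics/c3.png",np.hstack([z(t[175:275,220:320]),z(s[175:255,215:295])]))
E
```

```text
clock: 5.7
eef_pos: [469.9, 121.2, 91.2]
eef_rot: [-3.139, -0.002, 2.95]
wrist_force: [0.0, 0.6, -2.1]
finger_gap: 29.8
row [-0.0004  0.0002  0.0072] 0.1 pos [469.93 121.24  91.18] rot [-1.7984e+02 -1.3000e-01  1.6900e+02] F [ 0.   0.6 -2.1] M [0.05 0.03 0.  ] gap 29.8 t 5.7
```

View pics/c3.png

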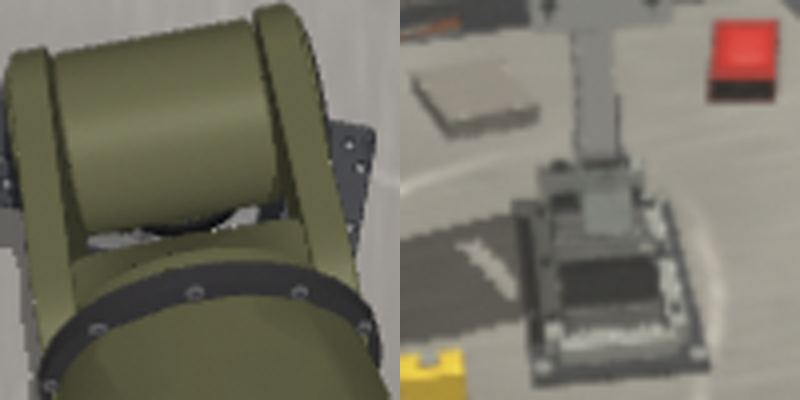

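```bash
python3 -m handwheel '[[0,0,0.004,0],[0,0,0.008,0],[0,0,0.008,0]]'; python3 -m handwheel '[[0,0,0.0015,0],[0,0,0.0015,0]]';python3 -m handwheel '[[0,0,0.001,0],[0,0,0.001,0]]'; python3 -c "
from h import *
goal(470.3,121.4,79,168.9)"
```

```text
clock: 6.18
eef_pos: [470.0, 121.2, 83.4]
eef_rot: [-3.139, -0.002, 2.949]
wrist_force: [-0.5, -0.3, -2.4]
finger_gap: 29.8
clock: 6.42
eef_pos: [470.0, 121.2, 81.9]
eef_rot: [-3.139, -0.002, 2.949]
wrist_force: [-1.0, -1.0, -3.3]
finger_gap: 29.9
clock: 6.68
eef_pos: [469.9, 121.2, 80.8]
eef_rot: [-3.139, -0.002, 2.95]
wrist_force: [-0.9, 0.6, -2.9]
finger_gap: 29.8
row [-0.0003  0.0003  0.0018] 0.1 pos [469.95 121.2   80.79] rot [-1.7984e+02 -1.2000e-01  1.6900e+02] F [-0.9  0.6 -2.9] M [ 0.02 -0.01  0.05] gap 29.8 t 6.675
```

```bash
for i in 1 2 3; do python3 -m handwheel '[[0,0,0.0008,0],[0,0,0.001,0]]' | grep -E "pos|force"; done
```

```text
eef_pos: [469.9, 121.2, 79.7]
wrist_force: [-1.0, -0.3, -2.3]
eef_pos: [469.9, 121.2, 78.7]
wrist_force: [-0.3, -0.1, -3.1]
eef_pos: [470.0, 121.2, 77.8]
wrist_force: [-0.5, 0.7, -0.1]
```

```bash
python3 -m handwheel '[[0,0,0.0007,0],[0,0,0.0007,0]]'; python3 -c "
from h import *
goal(470,121.2,77,168.9)"
```

```text
clock: 7.68
eef_pos: [470.1, 121.4, 77.3]
eef_rot: [-3.139, -0.002, 2.949]
wrist_force: [-0.3, 1.0, 1.4]
finger_gap: 29.8
row [ 0.0001 -0.0002  0.0003] 0.09 pos [470.13 121.36  77.28] rot [-1.7987e+02 -9.0000e-02  1.6899e+02] F [-0.3  1.   1.4] M [0.29 0.17 0.02] gap 29.8 t 7.675
```

```bash
for i in 1 2 3 4; do python3 -m handwheel '[[0,0.0005,0.0002,0],[0,0.0005,0.0002,0]]' | grep -E "pos|force"; done
```

```text
eef_pos: [470.3, 121.9, 77.0]
wrist_force: [1.2, 2.0, -2.1]
eef_pos: [470.2, 122.3, 76.6]
wrist_force: [-0.4, -0.4, -3.1]
eef_pos: [470.2, 122.8, 76.2]
wrist_force: [0.6, -0.5, -2.8]
eef_pos: [470.3, 123.3, 76.0]
wrist_force: [0.1, 0.6, -2.3]
```

```bash
for i in 1 2 3; do python3 -m handwheel '[[0,0,0.0008,0],[0,0,0.0012,0]]' | grep -E "pos|force"; done
```

```text
eef_pos: [470.2, 123.3, 74.8]
wrist_force: [-0.0, -0.7, -2.5]
eef_pos: [470.2, 123.3, 73.5]
wrist_force: [-0.4, 0.5, -3.1]
eef_pos: [470.2, 123.3, 72.2]
wrist_force: [0.3, -0.7, -1.9]
```

```bash
for i in 1 2 3 4 5 6; do python3 -m handwheel '[[0,0,0.0008,0],[0,0,0.0014,0]]' | grep -E "pos|force"; done
```

```text
eef_pos: [470.1, 123.3, 70.7]
wrist_force: [0.5, 0.3, -2.9]
eef_pos: [470.2, 123.3, 69.3]
wrist_force: [0.5, -0.7, -3.3]
eef_pos: [470.1, 123.2, 67.8]
wrist_force: [0.2, 1.0, -2.9]
eef_pos: [470.1, 123.2, 66.4]
wrist_force: [-0.4, 0.2, -2.7]
eef_pos: [470.1, 123.2, 64.9]
wrist_force: [0.5, 0.1, -2.9]
eef_pos: [470.1, 123.2, 63.4]
wrist_force: [0.4, 0.2, -2.8]
```

```bash
for i in 1 2 3 4; do python3 -m handwheel '[[0,0,0.0005,0],[0,0,0.0008,0]]' | grep -E "pos|force"; done
```

```text
eef_pos: [470.1, 123.2, 62.6]
wrist_force: [-1.0, -0.4, -2.2]
eef_pos: [470.1, 123.2, 61.8]
wrist_force: [0.0, 0.2, -3.2]
eef_pos: [470.1, 123.2, 60.9]
wrist_force: [-0.2, -0.0, -2.8]
eef_pos: [470.1, 123.2, 60.3]
wrist_force: [-1.7, -1.4, 0.5]
```

```bash
python3 -m handwheel '[[0,0,0,0],[0,0,0,0],[0,0,0,0]]'| grep -E "pos|force"; for i in 1 2 3; do python3 -m handwheel '[[0,0.001,0,0],[0,0.002,0,0]]' | grep -E "pos|force"; done
```

```text
eef_pos: [470.1, 123.2, 60.3]
wrist_force: [-1.2, 0.8, 0.5]
eef_pos: [470.4, 124.5, 60.2]
wrist_force: [-2.2, -8.3, 2.2]
eef_pos: [470.6, 125.7, 60.1]
wrist_force: [-3.2, -7.9, 2.5]
eef_pos: [470.9, 127.0, 60.0]
wrist_force: [-1.7, -7.1, 1.7]
```

```bash
for i in 1 2 3 4; do python3 -m handwheel '[[0,0.0015,0,0],[0,0.003,0,0],[0,0.0035,0,0]]' | grep -E "pos|force"; done
```

```text
eef_pos: [471.4, 129.8, 60.0]
wrist_force: [-2.8, -8.4, 2.9]
eef_pos: [472.0, 132.5, 60.0]
wrist_force: [-2.2, -8.2, 2.8]
eef_pos: [472.6, 135.3, 59.9]
wrist_force: [-2.5, -7.5, 3.4]
eef_pos: [473.2, 138.1, 59.9]
wrist_force: [-2.4, -7.7, 2.1]
```

```bash
python3 -m handwheel '[[0,0.0015,0,0],[0,0.0025,0,0]]' | grep -E "pos|force"; for i in 1 2 3; do python3 -m handwheel '[[0,0.001,0,0],[0,0.0018,0,0]]' | grep -E "pos|force"; done
```

```text
eef_pos: [473.5, 139.9, 59.9]
wrist_force: [-3.1, -7.3, 2.3]
eef_pos: [473.7, 141.0, 60.0]
wrist_force: [-2.4, -6.7, 3.5]
eef_pos: [474.0, 142.1, 60.0]
wrist_force: [-2.1, -7.0, 3.1]
eef_pos: [474.2, 143.1, 60.0]
wrist_force: [-2.5, -7.6, 3.5]
```

```bash
for i in 1 2 3; do python3 -m handwheel '[[0,0.0008,0,0],[0,0.0014,0,0]]' | grep -E "pos|force"; done
```

```text
eef_pos: [474.3, 143.8, 60.1]
wrist_force: [-1.8, -7.3, 3.3]
eef_pos: [474.5, 144.5, 60.1]
wrist_force: [-2.6, -7.5, 3.5]
eef_pos: [474.6, 145.1, 60.1]
wrist_force: [-4.7, -11.5, 3.6]
```

```bash
python3 -m handwheel '[[0,0.001,0,0],[0,0.001,0,0],[0,0.001,0,0]]' | grep -E "pos|force"
python3 - <<'E'
from h import *
goal(474.6,145,60,168.9)
s=cams.camera("side")[:,:,::-1]; cv2.imwrite("pics/c4.png",cv2.resize(s[170:260,210:310],(800,600)[:1]+(600,),interpolation=cv2.INTER_CUBIC))
E
```

```text
eef_pos: [474.6, 145.2, 60.1]
wrist_force: [-2.9, -8.8, 4.5]
row [ 0.     -0.0002  0.0002] 0.08 pos [474.64 145.16  60.15] rot [-178.59   -0.41  168.98] F [-2.9 -8.8  4.5] M [-1.8   0.58 -0.07] gap 29.8 t 16.675
```

View pics/c4.png

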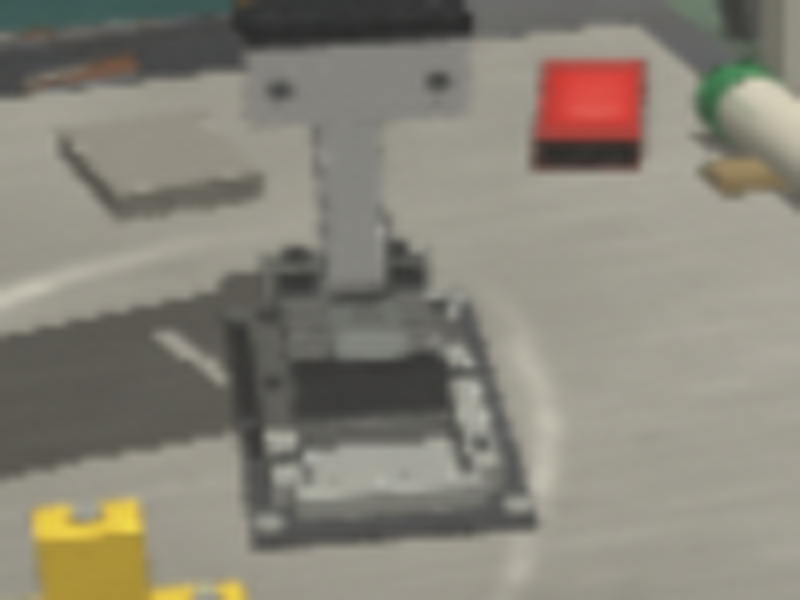

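```bash
python3 -m handwheel '[[0,0.001,0,0],[0,0.0016,0,0],[0,0.0016,0,0]]' | grep -E "pos|rot|force"
```

```text
eef_pos: [474.6, 145.3, 60.1]
eef_rot: [-3.114, -0.008, 2.949]
wrist_force: [-3.5, -13.8, 4.5]
```

```bash
python3 -m handwheel '[[0,0,0,0],[0,0,-0.0003,0],[0,0,-0.0003,0]]' | grep -E "pos|rot|force";python3 -m handwheel '[[0,0,0,0],[0,0,0,0]]' | grep -E "pos|rot|force"; python3 -m handwheel '[[0,0,0,0],[0,0,0,0],[0,0,0,0],[0,0,0,0]]' 0.35
```

```text
eef_pos: [474.7, 145.1, 60.4]
eef_rot: [-3.114, -0.008, 2.949]
wrist_force: [-3.2, -4.9, 3.2]
eef_pos: [474.7, 145.1, 60.5]
eef_rot: [-3.114, -0.008, 2.949]
wrist_force: [-1.9, -4.4, 2.4]
clock: 18.23
eef_pos: [474.7, 145.2, 60.4]
eef_rot: [-3.114, -0.008, 2.949]
wrist_force: [0.4, -0.4, -0.0]
finger_gap: 60.7
```

```bash
python3 -m handwheel '[[0,0,-0.015,0],[0,0,-0.045,0],[0,0,-0.08,0],[0,0,-0.11,0],[0,0,-0.11,0]]' | grep -E "pos|force"; python3 -m handwheel '[[0.04,0.04,0,0],[0.09,0.09,0,0],[0.13,0.13,0,0],[0.13,0.16,0,0],[0.13,0.16,0,0]]' | grep -E "pos|force"; python3 -m handwheel '[[0.04,0.04,0,0],[0.06,0.09,0,0],[0.06,0.13,0,0],[0.06,0.16,0,0],[0.06,0.16,0,0]]' | grep -E "pos|force"
python3 - <<'E'
from h import *
t=cams.camera("top")[:,:,::-1];s=cams.camera("side")[:,:,::-1]
cv2.imwrite("pics/t5.png",t);cv2.imwrite("pics/s5.png",s)
z=lambda a:cv2.resize(a,(400,400),interpolation=cv2.INTER_CUBIC)
cv2.imwrite("pics/c5.png",np.hstack([z(t[175:275,220:320]),z(s[175:255,215:295])]))
g=t.max(2)
a=np.radians(-11.09); O=np.array([469.2,116.]); ex=np.array([np.cos(a),np.sin(a)]); ey=np.array([-np.sin(a),np.cos(a)])
q=np.arange(-40,95,1.)
for zz,xs in((46,(-8,-6,6,8)),(34,(-20,-18,18,20))):
    p=0
    for x in xs:
        uv=proj("top",np.c_[O+x*ex+q[:,None]*ey,np.full(len(q),float(zz))]).astype(np.float32)
        p=p+cv2.remap(g.astype(np.float32),uv[:,:1],uv[:,1:],cv2.INTER_CUBIC)[:,0]/4
    print(zz,[(int(a),int(b)) for a,b in zip(q,p)])
E
```

```text
eef_pos: [477.1, 148.4, 173.3]
wrist_force: [0.1, 0.4, -0.8]
eef_pos: [379.3, 331.5, 168.9]
wrist_force: [1.1, -0.2, -0.2]
eef_pos: [350.7, 499.9, 163.8]
wrist_force: [0.5, -0.9, -0.1]
46 [(-40, 177), (-39, 177), (-38, 177), (-37, 177), (-36, 177), (-35, 177), (-34, 177), (-33, 177), (-32, 177), (-31, 177), (-30, 177), (-29, 177), (-28, 177), (-27, 177), (-26, 177), (-25, 179), (-24, 179), (-23, 162), (-22, 134), (-21, 104), (-20, 92), (-19, 90), (-18, 88), (-17, 90), (-16, 96), (-15, 108), (-14, 143), (-13, 181), (-12, 207), (-11, 209), (-10, 202), (-9, 201), (-8, 200), (-7, 199), (-6, 198), (-5, 195), (-4, 192), (-3, 191), (-2, 192), (-1, 194), (0, 197), (1, 201), (2, 202), (3, 200), (4, 198), (5, 197), (6, 197), (7, 197), (8, 198), (9, 199), (10, 208), (11, 199), (12, 157), (13, 103), (14, 68), (15, 67), (16, 71), (17, 70), (18, 69), (19, 70), (20, 70), (21, 69), (22, 69), (23, 72), (24, 73), (25, 79), (26, 92), (27, 109), (28, 115), (29, 113), (30, 113), (31, 115), (32, 112), (33, 104), (34, 93), (35, 81), (36, 74), (37, 71), (38, 71), (39, 72), (40, 70), (41, 70), (42, 72), (43,
[... 1331 characters left out ...]
(29, 140), (30, 119), (31, 134), (32, 167), (33, 185), (34, 181), (35, 167), (36, 149), (37, 137), (38, 146), (39, 165), (40, 177), (41, 179), (42, 165), (43, 131), (44, 109), (45, 125), (46, 165), (47, 185), (48, 181), (49, 168), (50, 151), (51, 136), (52, 142), (53, 161), (54, 173), (55, 175), (56, 150), (57, 103), (58, 62), (59, 58), (60, 80), (61, 95), (62, 93), (63, 88), (64, 87), (65, 87), (66, 87), (67, 86), (68, 85), (69, 85), (70, 84), (71, 83), (72, 83), (73, 83), (74, 86), (75, 106), (76, 138), (77, 151), (78, 130), (79, 97), (80, 83), (81, 85), (82, 87), (83, 86), (84, 88), (85, 90), (86, 96), (87, 116), (88, 133), (89, 131), (90, 112), (91, 106), (92, 125), (93, 144), (94, 151)]
```

View pics/c5.png

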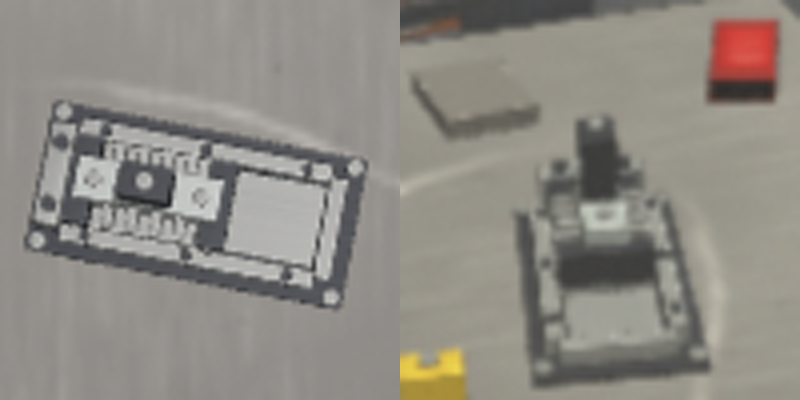

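The top view shows the carriage spanning y -22 to +75 in the jig frame, so it is against the stop. The bar spans about -14 to +69, with its centre near 27.5 against a nominal 27. The comb stands upright and in line, and the arm is clear.

```bash
python3 -c "
from cell import manip; print(manip.sign_off())"
```

```text
the job is handed in; nothing more can be done
None
```

The job is done and handed in at about 20 s of the 72 s allowed; sign-off gives no verdict.

**What I did:** I gripped the aluminium comb by its dark block and lowered it onto the row. First contact was about 4 N. I shifted it about 1 mm along +y until the teeth dropped in, then lowered it until the bar met the fin tops at about 3 N. I slid the row about 20 mm along the rails against about 8 N of friction. At the stop the force rose to about 14 N with no further motion, so I eased off, opened the jaws and withdrew upward.

**Last checks:**
- **Position:** in the final top picture the row spans y -22 to +75 mm in the jig frame, which is up against the stop. The bar's centre is at about 27.5 mm, against 27 nominal. The comb stands upright and in line.
- **Forces:** the arm is clear with wrist force near 0, and the highest horizontal force I read while sliding was about 14 N.
- **Bystanders:** the arm came nowhere near the jar, the magnet or the plate, but I did not re-measure their positions.

**Disagreement:** at the stop the tool read about 2.7 mm past the expected point. I put that down to a 1.5° tool tilt under load, slack between teeth and gaps, and calibration error. The final picture agrees with the nominal position.

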